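# Key the sample carousel onto its base and press it home

### The job

The round sample carousel sits loose and high on its spindle because the notch in its rim is not over the key on the base. Push its upright post round with a fingertip until the notch stands over the key, then press the middle hub down until the carousel is fully seated, flat on the base, and leave it. Only touch and push it, do not lift it, and let the vial, the small weight and the petri dish beside it stay where they are.

Things in the scene. Friction and masses are not known exactly. Their poses are not given: they have to be found in the camera images.
- carousel_base: Fixed grey round base plate, 160 mm diameter, its top 14 mm above the worktop. Origin: centre of its underside, on the worktop; z up; +x points from the centre to the key. In its middle stands a 16 mm spindle (top 46 mm above the worktop, hidden in the carousel's hub) with a rubber collar round it, on which the carousel rests.
- collar (a joint): How far the black rubber collar (48 mm diameter) on the spindle has been pushed down, m: 0 at the start, 0.012 when the carousel is seated. It holds the carousel up by friction until this is pressed down with about 3 to 6 N, then slides down with it and stays down (no spring).
- key (a point): Outer end of the key on its top ridge, 68 mm from the base's centre, 24 mm above the worktop. The key is a steel bar on the base plate, 8 mm wide, rounded top, running radially from 50 to 72 mm from the centre, so its outer end shows beyond the carousel's rim. Its top is 2 mm under the carousel at the start: the carousel turns over it but cannot go down unless the notch is over it.
- carousel: Loose aluminium disc, 124 mm diameter, 8 mm thick, 0.2 to 0.33 kg; dark vial pockets are markings only. Origin: centre of its underside, 26 mm above the worktop at the start, 14 mm seated; +x points to the notch. Its yaw equals the base's when keyed (play 3 degrees either way); at the start 40 to 180 degrees off, either way. Turns both ways without end (1 to 2 N at the post), stays where left.
- notch (a point): Middle of the rim notch at the disc's top face, 54 mm from the centre. The notch is 14 mm wide and open outward, cut from 46 mm to the 62 mm rim.
- post (a point): Top centre of the steel finger post standing on the disc opposite the notch, 40 mm from the centre: 12 mm diameter, polished, 24 mm tall above the disc's top face (top 32 mm above the disc's underside).
- hub (a point): Top centre of the black hub, the place to press: flat, 28 mm diameter, 40 mm above the disc's underside (66 mm above the worktop at the start, 54 mm when seated).
- vial_3: Small glass vial with a black cap, 15 mm diameter, 45 mm tall, standing near the base; origin at the centre of its foot. To be left alone.
- weight_50: Small brass calibration weight, 18 mm diameter, 31 mm tall, standing near the base; origin at the centre of its foot. To be left alone.
- petri_2: Clear petri dish with lid, 62 mm diameter, 14 mm tall, near the base; origin at the centre of its underside. To be left alone.

How it is judged:
At the end, for the whole second after the job is handed in: The carousel lies on the base plate with its notch round the key: its underside less than 15.5 mm above the worktop (14 mm is fully seated), its centre within 4 mm of the base's centre, level within 0.03 rad, the notch point within 20 mm of the key's outer end (14 mm is exact), and it is at rest (z of carousel in the frame of carousel_base below 0.0155 m and horizontal distance between carousel and carousel_base below 0.004 m and horizontal distance between notch and key below 0.02 m and angle between carousel's own z axis and vertical below 0.03 rad and linear speed of carousel below 0.02 m/s); the robot touches nothing.
It fails at once if the carousel is lifted more than 6 mm above where it rested (z of carousel in the frame of carousel_base above 0.032 m).
It fails at once if the vial is moved more than 15 mm (distance of vial_3 from where it was at the start of the episode above 0.015 m).
It fails at once if the weight is moved more than 15 mm (distance of weight_50 from where it was at the start of the episode above 0.015 m).
It fails at once if the petri dish is moved more than 15 mm (distance of petri_2 from where it was at the start of the episode above 0.015 m).
It also fails if it takes over 58 s, if anything falls off the work surface, if the arm or the gripper's body presses on something with over 40 N, if the wrist force passes 120 N, or if a joint passes its speed limit or range.

### The arm

A 6-joint arm with a two-finger parallel gripper is mounted at the origin on a cart in front of the work surface, level with it; the furniture and walls round the work are solid. World frame = base frame: x ahead of the robot, y to its left, z up, the work surface at z = 0. Lengths are in m, angles in rad, forces in N, time in s.
With the tool pointing down it reaches from about 0.25 to 0.775 m from the base axis. Payload 4 kg.
Tool frame: the origin (TCP) lies at the very end of the fingers, on their centre line; the grasp point (between the pads) lies 19 mm behind it (robot.hold_point_z is the distance from the TCP to the grasp point, in m); z points along the fingers, y is the line along which they close (so a half turn about z gives the same grasp; the last joint's range is limited). The gripper opens to 94 mm and grips with 3 to 60 N. Pads are 16 mm wide; open, the fingers measure 119 mm over their backs; the gripper's body (75 mm by 177 mm) begins 78 mm behind the grasp point.
Start: joints at [-1.244, 0.087, 1.371, -0, 1.684, -0.103], TCP at [0.229, -0.5, 0.206] pointing down, gripper open.
Joint ranges: [-3.1, 3.1], [-0.76, 2.03], [0.27, 2.55], [-1.08, 4.22], [0.17, 2.65], [-2.57, 2.57]. Speed limits (rad/s): [2.79, 2.79, 3.14, 3.14, 3.14, 3.14].

### API

Orientations are given as [roll, pitch, yaw] about the fixed x, y, z axes, in that order (R = Rz(yaw) Ry(pitch) Rx(roll)).
In Python, from bench import robot gives the robot as it stands.
- The arm moves only by the tool carry_out, never from a script. Its argument "steps" is a list of rows, each a list of 3 entries, a list of its own where there are three numbers: the shift along the tool's x, y, z in m, then the turn about the tool's z in units of 10 degrees (1.0 is 10 degrees), then the closure, from -1 (fully open) to 1 (shut). In form: [[[tx, ty, tz], roll, jaw], ...]. A call has 1 to 10 rows; each row is the pose to reach, as a shift and turn from the pose commanded when the call began, along the tool's axes at that moment; what a row does not reach only later rows make up. A row lasts 1/8 s, in which the tool goes at most 62.5 mm and 10.7 degrees, less where a joint would pass 70% of its speed; a pose out of reach is approached as far as the arm can. A call with a gripper value outside its range is refused whole. The fingers move at their own pace and stop on an object; the grip force is fixed at half the most. Time passes only in rows, so rows that repeat a pose let the fingers close. It gives the time, the measured TCP pose, the force, the opening and the grip force at its end, in the units of the state.
- robot.get_obs(): the state, without advancing time (a new reading comes with each control period).
- robot.snapshot(name): name is "scene" or "top" or "wrist"; returns a dict with "image" (480x640x3 uint8, red, green, blue), "z_map" (480x640 float32, m along the optical axis (not along the pixel's ray), 0 where there is no reading), "mtx" (3x3 intrinsics, pixels), "R" (3x3) and "t" (3): a world point X has camera coordinates R X + t. Camera axes: x right, y down, z forward; pixel columns grow to the right and rows downward; lengths in m; the calibration is good to about 2 mm. A picture is of the moment at which its call begins.
- robot.close_job(): hands the job in; it is judged then, once.
The state is a dict: "time": time; "joint_positions": joint angles; "qvel": joint speeds; "joint_torque": joint torques, N m; "tool_pos": TCP position; "ee_rot": TCP orientation; "wrist_force": force on the tool from outside, world axes, zero at the start; "wrist_torque": the same for the moment, N m; "width": finger opening in m; "finger_force": force on a finger pad.
Only numpy, scipy, OpenCV 4.12 (cv2) and the standard library are available. Lean on these libraries where they do the work, as an engineer would, in place of code of your own. Each camera call takes 0.05 s, during which the arm holds its last target. There are 200 camera calls.

## Working session

There is one attempt and no reset: what is moved stays moved. The work goes in short steps, Python scripts to look and compute and a tool call to move; the robot and the scene stay as the last step left them, time stands still between calls to the robot, and variables do not carry over. Pictures are saved under pics/ and viewed, at most 10 in all, crops included, and the job is handed in when it is done.

Besides the shell and the picture viewer there is one more tool, called after "Emit:" in YAML: its name, and indented under it one key for each argument. carry_out: Moves the arm, as the interface text tells. Its arguments: {"type":"object","properties":{"steps":{"type":"array","items":{"type":"array"}}},"required":["steps"]}

```bash
mkdir -p pics
python3 - <<'E'
from bench import robot
import cv2,numpy as np
for n in("top","scene"):
    s=robot.snapshot(n); cv2.imwrite(f"pics/{n}0.png",s["image"][:,:,::-1]); np.savez(f"{n}0.npz",**s)
    print(n,s["mtx"].tolist(),s["R"].tolist(),s["t"].tolist())
o=robot.get_obs();print(o)
E
```

```text
top [[586.0243273358361, 0.0, 327.02165835573993], [0.0, 586.0243273358361, 239.44954950235638], [0.0, 0.0, 1.0]] [[-0.007339310339593256, -0.999426031457321, 0.03307177299766588], [-0.9879654247216427, 0.00213732737749863, -0.15466011569330176], [0.1545006604462364, -0.033808866842167246, -0.9874140501555186]] [-0.23780893596310437, 0.5616166442216638, 0.8612736307994034]
scene [[518.5605122181, 0.0, 309.6479792441727], [0.0, 518.5605122181, 239.9590396984497], [0.0, 0.0, 1.0]] [[-0.8213178625956495, -0.5702172342741337, -0.017008066264905777], [-0.27492074572865954, 0.4217563219539447, -0.8640255716469729], [0.49985553127809995, -0.7049637654721257, -0.5031605481573951]] [0.3625437831341387, 0.29650904048693677, 0.45104363165634137]
{'time': 0.1, 'joint_positions': array([-1.24408835e+00,  8.79064067e-02,  1.37209436e+00, -4.00001074e-06,
        1.68359276e+00, -1.03115284e-01]), 'qvel': array([-3.22901810e-05, -2.77029709e-03, -3.64887191e-03, -9.66898111e-04,
       -1.34975471e-03, -1.11349991e-05]), 'joint_torque': array([ 1.83315758e-03, -3.41253304e+01, -3.03302658e+01,  7.19784200e-02,
        3.04274890e-02, -9.93321282e-05]), 'tool_pos': array([ 0.22901934, -0.49951102,  0.20441183]), 'ee_rot': array([-3.13960200e+00, -2.02000612e-04,  4.29822611e-01]), 'wrist_force': array([-0.33872086,  0.85853368,  0.127281  ]), 'wrist_torque': array([0.00478484, 0.01796909, 0.01361615]), 'finger_force': 0.0, 'width': 0.09400408722028565}
```

View pics/top0.png

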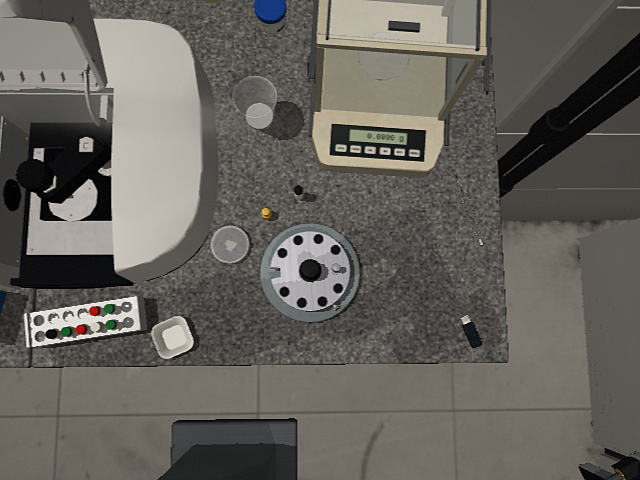

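The carousel is at about (310,270), with the notch on its left at (276,271), the post at (338,268), and something that may be the key at (337,307). I'll zoom in.

```bash
cat > h.py <<'E'
import numpy as np
def pix2w(s,u,v,z):
    K,R,t=s["mtx"],s["R"],s["t"]
    d=R.T@np.linalg.solve(K,[u,v,1.]); c=-R.T@t
    return c+d*(z-c[2])/d[2]
def w2pix(s,X):
    p=s["mtx"]@(s["R"]@np.array(X)+s["t"]); return p[:2]/p[2]
E
python3 - <<'E'
import cv2,numpy as np
from h import *
s=np.load("top0.npz")
c=s["image"][205:330,200:370,::-1]; 
cv2.imwrite("pics/crop0.png",cv2.resize(c,None,fx=4.5,fy=4.5,interpolation=cv2.INTER_CUBIC))
for n,u,v,z in(("hub",310.5,269,.066),("base",310,273,.014),("notch",276,271,.034),("post",337,268,.058),("key",337,307,.024),("vial",298,189,.045),("wt",266,212,.031),("petri",230,244,.014)): print(n,pix2w(s,u,v,z).round(4))
E
```

```text
hub [ 0.5126 -0.2146  0.066 ]
base [ 0.5117 -0.2141  0.014 ]
notch [ 0.5131 -0.1611  0.034 ]
post [ 0.5148 -0.255   0.058 ]
key [ 0.4572 -0.2561  0.024 ]
vial [ 0.6414 -0.1955  0.045 ]
wt [ 0.6074 -0.1445  0.031 ]
petri [ 0.5587 -0.0864  0.014 ]
```

View pics/crop0.png

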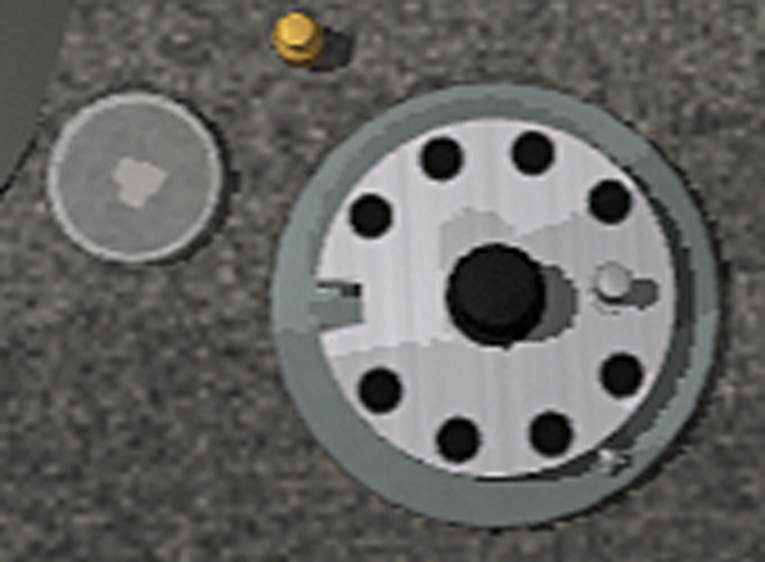

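```bash
cat >> h.py <<'E'
from scipy.spatial.transform import Rotation as Rn
C=np.array([.512,-.2143])
def rows(wps,dz0=0.):
    "wps: (x,y,z,yaw) world -> rows in the current tool frame"
    from bench import robot
    o=robot.get_obs(); R=Rn.from_euler("xyz",o["ee_rot"]).as_matrix(); y0=o["ee_rot"][2]
    for x,y,z,yaw in wps:
        d=R.T@(np.array([x,y,z])-o["tool_pos"]); a=-(yaw-y0)
        print(d.round(4).tolist(),round(np.degrees((a+np.pi)%(2*np.pi)-np.pi)/10,2))
def behind(phi,gap,r=.04):
    p=np.radians(phi); e=np.array([np.cos(p),np.sin(p)]); t=np.array([-e[1],e[0]])
    return C+r*e-(.0185+gap)*t
E
python3 -c "
from h import *
p=behind(-87.5,.014); rows([(*p,.2,-1.3)])"
```

```text
[0.3309, -0.1165, 0.0047] 9.91
```

Emit:
carry_out:
  steps:
    - [[0.033,-0.012,0],1,1]
    - [[0.066,-0.023,0],2,1]
    - [[0.1,-0.035,0],3,1]
    - [[0.133,-0.047,0],4,1]
    - [[0.166,-0.058,0],5,1]
    - [[0.2,-0.07,0],6,1]
    - [[0.233,-0.082,0.0],7,1]
    - [[0.266,-0.093,0],8,1]
    - [[0.3,-0.105,0],9,1]
    - [[0.331,-0.1165,0.005],9.9,1]

```text
time: 1.35
tool_pos: [0.4823, -0.2552, 0.2003]
ee_rot: [3.142, -0.0, -1.303]
wrist_force: [0.7, -0.6, 1.0]
width: 0.0005
finger_force: 0.0
```

```bash
python3 -c "
from h import *
from bench import robot
p=behind(-87.5,.014); rows([(*p,.1,-1.3),(*p,.042,-1.3)]); o=robot.get_obs(); print(o['tool_pos'],o['ee_rot'],o['width'],o['time'])
import cv2
s=robot.snapshot('wrist'); cv2.imwrite('pics/w1.png',s['image'][:,:,::-1]); np.savez('w1.npz',**s)"
```

```text
[0.0002, 0.0011, 0.1003] -0.02
[0.0002, 0.0011, 0.1583] -0.02
[ 0.48233513 -0.25520672  0.20028704] [ 3.14158819e+00 -8.56963462e-05 -1.30309814e+00] 0.0004748594739436741 1.35
```

View pics/w1.png

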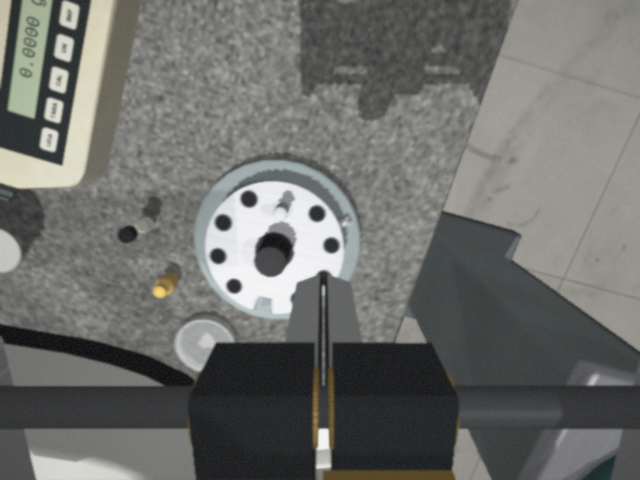

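The wrist view shows the post top at (281,212), the hub at (272,260), the key end at about (347,222) and the notch at (264,305). I'll cross-check these positions against the first estimate.

```bash
python3 -c "
from h import *
s=np.load('w1.npz')
for n,u,v,z in(('hub',271,261,.066),('post',281,213,.058),('key',347,222,.024),('notch',264,303,.034)):
  p=pix2w(s,u,v,z); d=p[:2]-C; print(n,p.round(4),np.hypot(*d).round(4),np.degrees(np.arctan2(d[1],d[0])).round(1))
"
```

```text
hub [ 0.5165 -0.2163  0.066 ] 0.0049 -24.4
post [ 0.5186 -0.256   0.058 ] 0.0422 -81.1
key [ 0.4602 -0.2557  0.024 ] 0.0663 -141.4
notch [ 0.5145 -0.1622  0.034 ] 0.0521 87.3
```

Emit:
carry_out:
  steps:
    - [[0,0.001,0.05],0,1]
    - [[0,0.001,0.1],0,1]
    - [[0,0.001,0.135],0,1]
    - [[0,0.001,0.157],0,1]
    - [[0,0.001,0.157],0,1]

```text
time: 2.02
tool_pos: [0.4785, -0.2554, 0.0407]
ee_rot: [3.138, 0.005, -1.298]
wrist_force: [0.3, 0.4, -1.0]
width: 0.0007
finger_force: 0.0
```

```bash
python3 -c "
from h import *
from bench import robot
print(robot.get_obs()['tool_pos'])
P=np.linspace(-87.5,-15,10); rows([(*behind(p,0),.043,-1.3+(p+87.5)/125*1.95) for p in P])"
```

```text
[ 0.47851    -0.25539833  0.04074199]
[0.0042, -0.0162, -0.0023] 0.01
[0.0076, -0.0213, -0.0024] -0.71
[0.0104, -0.0269, -0.0024] -1.43
[0.0122, -0.0328, -0.0024] -2.15
[0.0133, -0.0389, -0.0025] -2.87
[0.0135, -0.0451, -0.0025] -3.59
[0.0128, -0.0513, -0.0025] -4.31
[0.0113, -0.0572, -0.0025] -5.03
[0.0089, -0.063, -0.0026] -5.75
[0.0058, -0.0683, -0.0026] -6.47
```

Emit:
carry_out:
  steps:
    - [[0.004,-0.016,-0.002],0,1]
    - [[0.0075,-0.0215,-0.002],-0.7,1]
    - [[0.0105,-0.027,-0.002],-1.4,1]
    - [[0.012,-0.033,-0.002],-2.1,1]
    - [[0.0135,-0.039,-0.002],-2.9,1]
    - [[0.0135,-0.045,-0.002],-3.6,1]
    - [[0.013,-0.051,-0.002],-4.3,1]
    - [[0.0115,-0.057,-0.002],-5.0,1]
    - [[0.009,-0.063,-0.002],-5.7,1]
    - [[0.006,-0.068,-0.002],-6.5,1]

```text
time: 3.28
tool_pos: [0.5486, -0.2448, 0.0473]
ee_rot: [3.14, -0.003, -0.159]
wrist_force: [-0.7, 0.3, 0.2]
width: 0.0004
finger_force: 0.3
```

```bash
python3 -c "
from h import *
from bench import robot
import cv2
o=robot.get_obs();print(o['tool_pos'],o['ee_rot'],o['wrist_force'])
P=np.linspace(-5,28,5); rows([(*behind(p,0),.043,-1.3+(p+87.5)/125*1.95) for p in P])
s=robot.snapshot('top'); cv2.imwrite('pics/t2.png',cv2.resize(s['image'][205:330,200:370,::-1],None,fx=4.5,fy=4.5,interpolation=cv2.INTER_CUBIC))"
```

```text
[ 0.54864528 -0.24475059  0.04730773] [ 3.14001182e+00 -2.63912956e-03 -1.58718474e-01] [-0.6620564   0.25945518  0.24001677]
[0.0002, -0.0087, 0.0043] -0.83
[0.002, -0.0148, 0.0043] -1.57
[0.0029, -0.021, 0.0043] -2.31
[0.003, -0.0274, 0.0043] -3.05
[0.0021, -0.0337, 0.0043] -3.78
```

View pics/t2.png

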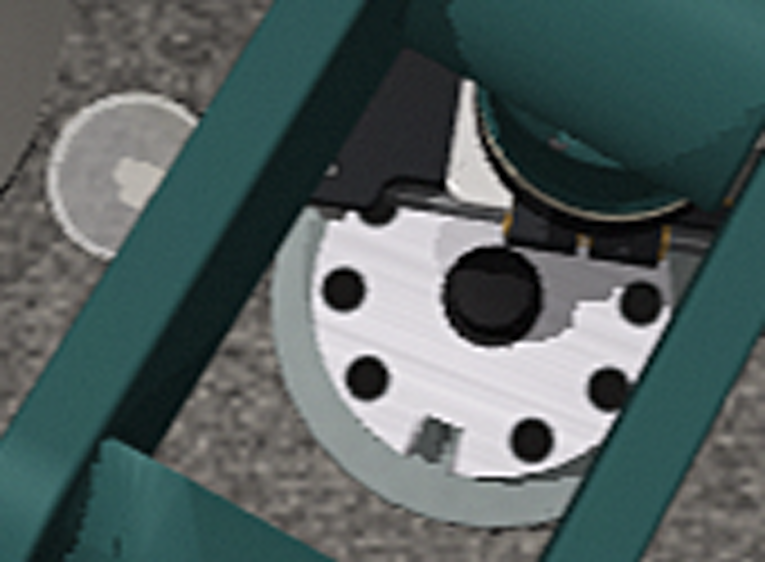

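The carousel is turning with the finger. The notch now appears at crop (437,437), which puts it near 162°.

Emit:
carry_out:
  steps:
    - [[0.0,-0.0085,0.003],-0.8,1]
    - [[0.002,-0.015,0.003],-1.6,1]
    - [[0.003,-0.021,0.003],-2.3,1]
    - [[0.003,-0.0275,0.003],-3.0,1]
    - [[0.002,-0.0335,0.003],-3.8,1]
    - [[0.002,-0.0335,0.003],-3.8,1]

```text
time: 4.08
tool_pos: [0.5556, -0.2114, 0.0437]
ee_rot: [3.14, -0.001, 0.497]
wrist_force: [0.1, 0.6, 0.7]
width: 0.0002
finger_force: 0.0
```

```bash
python3 -c "
from h import *
from bench import robot
import cv2
o=robot.get_obs();print(o['tool_pos'],o['ee_rot'],o['wrist_force'])
for n in('top','wrist','scene'):
  s=robot.snapshot(n); np.savez(n+'3.npz',**s)
  if n=='top': I=s['image'][205:330,200:370]; a=cv2.resize(I,(400,294),interpolation=cv2.INTER_CUBIC)
  if n=='wrist': b=cv2.resize(s['image'],(400,300))
  if n=='scene':
    u,v=w2pix(s,[*C,.03]).astype(int); print(u,v); c=cv2.resize(s['image'][max(v-75,0):v+75,max(u-100,0):u+100],(400,300),interpolation=cv2.INTER_CUBIC)
im=np.zeros((600,800,3),np.uint8); im[:294,:400]=a; im[:300,400:]=b; im[300:,:400]=c
cv2.imwrite('pics/m3.png',im[:,:,::-1])"
```

```text
[ 0.55561756 -0.21135002  0.04372591] [ 3.14007761e+00 -9.56084552e-04  4.97314150e-01] [0.11415815 0.57947221 0.71484809]
348 264
```

View pics/m3.png

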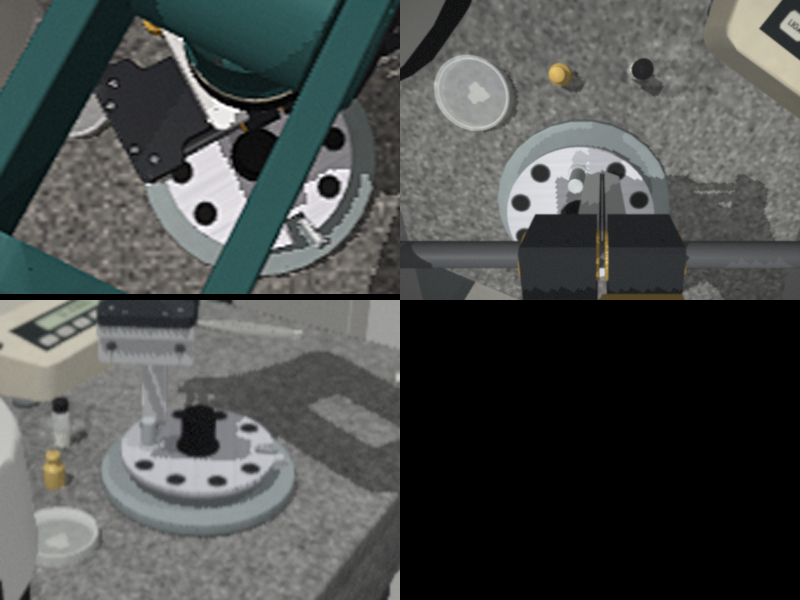

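The top and scene views show the notch almost over the key, with the key at about (310,237) in the top panel. I'll enlarge both.

```bash
python3 -c "
from h import *
import cv2
t=np.load('top3.npz')
a=cv2.resize(t['image'][285:325,305:355],(500,400),interpolation=cv2.INTER_CUBIC)
s=np.load('scene3.npz')
c=cv2.resize(s['image'][240:290,355:405],(300,300),interpolation=cv2.INTER_CUBIC)
im=np.zeros((400,800,3),np.uint8); im[:,:500]=a; im[:300,500:]=c
cv2.imwrite('pics/m4.png',im[:,:,::-1])"
```

```text
(no output)
```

View pics/m4.png

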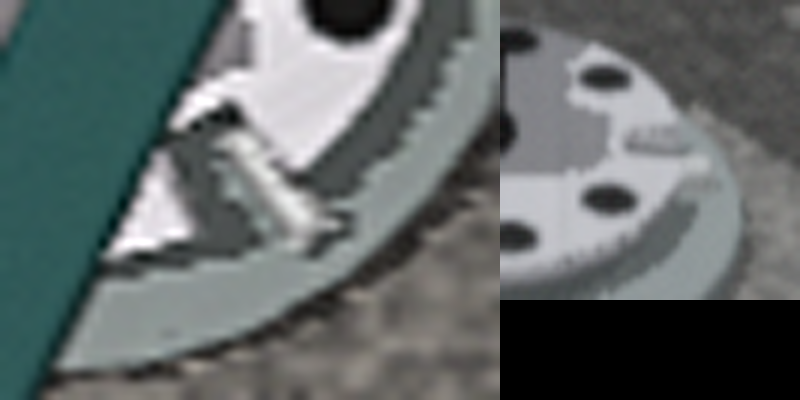

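```bash
python3 -c "
from h import *
t=np.load('top3.npz')
for n,u,v,z in(('inL',167,150,.034),('inR',240,108,.034),('outL',195,240,.034),('outR',303,177,.034),('keyin',235,140,.024),('keymid',268,188,.024),('keyout',310,230,.024)):
  p=pix2w(t,305+u/10,285+v/10,z); d=p[:2]-C; print(n,p.round(4),np.hypot(*d).round(4),np.degrees(np.arctan2(d[1],d[0])).round(1))
"
```

```text
inL [ 0.4677 -0.232   0.034 ] 0.0477 -158.2
inR [ 0.4741 -0.2434  0.034 ] 0.0478 -142.5
outL [ 0.4538 -0.2363  0.034 ] 0.0622 -159.3
outR [ 0.4634 -0.2531  0.034 ] 0.0622 -141.4
keyin [ 0.4697 -0.2429  0.024 ] 0.0511 -145.9
keymid [ 0.4622 -0.248   0.024 ] 0.0601 -145.9
keyout [ 0.4556 -0.2545  0.024 ] 0.0693 -144.5
```

Emit:
carry_out:
  steps:
    - [[0.0007,-0.0018,0],-0.2,1]
    - [[0.0014,-0.0036,0],-0.5,1]
    - [[0.0014,-0.0036,0],-0.5,1]
    - [[0.0014,-0.0036,0],-0.5,1]

```text
time: 4.72
tool_pos: [0.5546, -0.2074, 0.0425]
ee_rot: [3.142, 0.0, 0.586]
wrist_force: [0.3, -0.3, 0.3]
width: 0.0004
finger_force: 0.1
```

```bash
python3 -c "
from h import *
from bench import robot
import cv2
o=robot.get_obs();print(o['tool_pos'],o['ee_rot'],o['wrist_force'])
t=robot.snapshot('top');np.savez('top5.npz',**t)
a=cv2.resize(t['image'][285:325,305:355],(750,600),interpolation=cv2.INTER_CUBIC)
cv2.imwrite('pics/m5.png',a[:,:,::-1])"
```

```text
[ 0.5545775  -0.2074126   0.04246365] [3.14157535e+00 6.49131726e-05 5.86165711e-01] [ 0.27917558 -0.3270379   0.28927151]
```

View pics/m5.png

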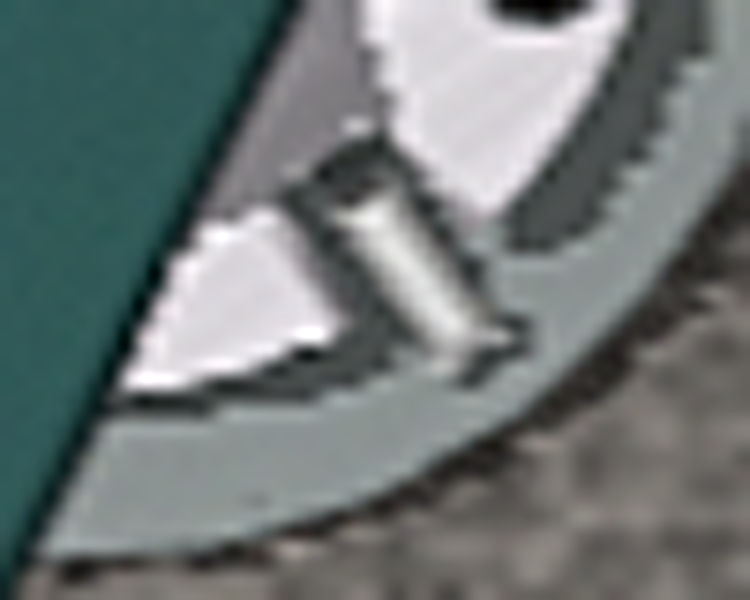

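The key is now inside the notch. Notch corners are at (285,195), (388,140), (342,328) and (490,215), and the key axis runs from (370,205) to (480,350).

```bash
python3 -c "
from h import *
t=np.load('top5.npz')
for n,u,v,z in(('inL',285,195,.034),('inR',388,140,.034),('outL',342,328,.034),('outR',490,215,.034),('keyin',370,205,.024),('keyout',480,350,.024)):
  p=pix2w(t,305+u/15,285+v/15,z); d=p[:2]-C; print(n,p.round(4),np.hypot(*d).round(4),np.degrees(np.arctan2(d[1],d[0])).round(1))
p=np.array([*C,.12,0]);rows([(.5546+.01,-.2074-.013,.043,.586)])
"
```

```text
inL [ 0.4708 -0.2356  0.034 ] 0.0464 -152.7
inR [ 0.4764 -0.2463  0.034 ] 0.0479 -138.1
outL [ 0.4571 -0.2414  0.034 ] 0.0613 -153.8
outR [ 0.4686 -0.2568  0.034 ] 0.0607 -135.6
keyin [ 0.4702 -0.2448  0.024 ] 0.0517 -143.9
keyout [ 0.4551 -0.2561  0.024 ] 0.0706 -143.7
[0.0011, 0.0164, -0.0006] 0.0
```

Emit:
carry_out:
  steps:
    - [[0.0003,-0.0008,0],-0.1,1]
    - [[0.0003,-0.0008,0],-0.1,1]
    - [[0.0003,-0.0008,0],-0.1,1]
    - [[0,0.006,0],0,1]
    - [[0,0.01,0],0,1]
    - [[0,0.01,-0.03],0,1]
    - [[0,0.01,-0.06],0,1]
    - [[0,0.01,-0.06],0,1]

```text
time: 5.78
tool_pos: [0.5621, -0.2168, 0.1056]
ee_rot: [3.136, -0.003, 0.587]
wrist_force: [-0.8, 0.5, -0.2]
width: 0.0008
finger_force: 0.0
```

```bash
python3 -c "
from h import *
rows([(.513,-.2147,.1,.586),(.513,-.2147,.07,.586)])
"
```

```text
[-0.0398, -0.029, 0.0053] 0.0
[-0.0399, -0.0292, 0.0353] 0.0
```

Emit:
carry_out:
  steps:
    - [[-0.02,-0.0145,0.002],0,1]
    - [[-0.04,-0.029,0.005],0,1]
    - [[-0.04,-0.029,0.02],0,1]
    - [[-0.04,-0.029,0.034],0,1]
    - [[-0.04,-0.029,0.036],0,1]

```text
time: 6.4
tool_pos: [0.5106, -0.2133, 0.0644]
ee_rot: [-3.139, 0.001, 0.587]
wrist_force: [-0.6, 0.3, 0.2]
width: 0.0008
finger_force: 0.0
```

```bash
python3 -c "
from h import *
rows([(.513,-.2147,.066,.586),(.513,-.2147,.0535,.586)])
"
```

```text
[0.0012, 0.0025, -0.0016] 0.01
[0.0012, 0.0025, 0.0109] 0.01
```

Emit:
carry_out:
  steps:
    - [[0.001,0.0015,0.002],0,1]
    - [[0.001,0.0015,0.004],0,1]
    - [[0.001,0.0015,0.006],0,1]
    - [[0.001,0.0015,0.008],0,1]
    - [[0.001,0.0015,0.01],0,1]
    - [[0.001,0.0015,0.01],0,1]

```text
time: 7.15
tool_pos: [0.5126, -0.2144, 0.0562]
ee_rot: [3.141, -0.0, 0.587]
wrist_force: [-2.4, 0.5, 2.3]
width: 0.0005
finger_force: 1.1
```

Emit:
carry_out:
  steps:
    - [[0,0,0.001],0,1]
    - [[0,0,0.002],0,1]
    - [[0,0,0.003],0,1]
    - [[0,0,0.004],0,1]
    - [[0,0,0.004],0,1]

```text
time: 7.78
tool_pos: [0.5127, -0.2144, 0.0542]
ee_rot: [3.141, -0.001, 0.587]
wrist_force: [-3.9, 3.3, 10.3]
width: 0.0007
finger_force: 5.4
```

Contact is firm at a TCP height of 0.054 m, which is the seated hub height. I'll back off and check.

Emit:
carry_out:
  steps:
    - [[0,0,0.001],0,1]
    - [[0,0,0.001],0,1]
    - [[0,0,-0.03],0,1]
    - [[0,0,-0.08],0,1]
    - [[0.03,0.0,-0.13],0,1]
    - [[0.08,0,-0.15],0,1]
    - [[0.14,0,-0.15],0,1]
    - [[0.14,0,-0.15],0,1]

```text
time: 8.78
tool_pos: [0.6315, -0.1346, 0.1997]
ee_rot: [-3.14, 0.001, 0.591]
wrist_force: [0.0, -1.3, -1.4]
width: 0.0004
finger_force: 0.0
```

```bash
python3 -c "
from h import *
from bench import robot
import cv2
s=robot.snapshot('scene');t=robot.snapshot('top')
for n,k in(('scene',s),('top',t)):
  # height of points on the disc from depth
  for a in range(0,360,40):
    for r in(.02,.03):
      X=[*(C+r*np.array([np.cos(np.radians(a)),np.sin(np.radians(a))])),.022]; u,v=w2pix(k,X).round().astype(int); z=k['z_map'][v,u]
      P=k['R'].T@(np.linalg.solve(k['mtx'],[u,v,1.])*z-k['t']); print(n,a,r,P.round(4)) if r==.03 else 0
a=cv2.resize(t['image'][205:330,200:370],(400,300),interpolation=cv2.INTER_CUBIC)
c=cv2.resize(s['image'][189:339,248:448],(400,300),interpolation=cv2.INTER_CUBIC)
cv2.imwrite('pics/m6.png',np.hstack([a,c])[:,:,::-1])"
```

```text
scene 0 0.03 [ 0.5406 -0.2114  0.0238]
scene 40 0.03 [ 0.5313 -0.1908  0.0247]
scene 80 0.03 [ 0.5163 -0.1822  0.0236]
scene 120 0.03 [ 0.4977 -0.1882  0.0213]
scene 160 0.03 [ 0.4823 -0.2026  0.0227]
scene 200 0.03 [ 0.4823 -0.2218  0.0235]
scene 240 0.03 [ 0.4961 -0.2398  0.0223]
scene 280 0.03 [ 0.502  -0.2164  0.0424]
scene 320 0.03 [ 0.5139 -0.1988  0.0476]
top 0 0.03 [ 0.5426 -0.2142  0.023 ]
top 40 0.03 [ 0.5346 -0.1952  0.024 ]
top 80 0.03 [ 0.5172 -0.1841  0.024 ]
top 120 0.03 [ 0.4965 -0.1889  0.0256]
top 160 0.03 [ 0.4841 -0.2046  0.0225]
top 200 0.03 [ 0.4841 -0.225   0.0212]
top 240 0.03 [ 0.4965 -0.2408  0.0231]
top 280 0.03 [ 0.5171 -0.2441  0.0223]
top 320 0.03 [ 0.5345 -0.2331  0.0235]
```

View pics/m6.png

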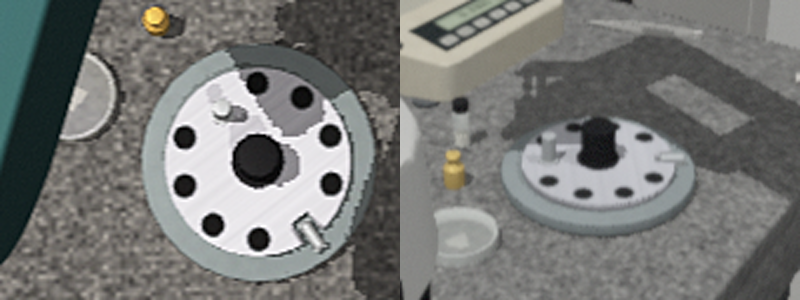

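The key sits in the notch at (310,235), the disc looks level, and the small objects haven't moved. The disc top reads about 23 mm where 22 mm is expected, so I'll check it against the base rim to rule out depth bias.

```bash
python3 -c "
from h import *
from bench import robot
k=robot.snapshot('top'); z=k['z_map']; v,u=np.mgrid[:480,:640]
P=(np.stack([u,v,np.ones_like(u)],-1)@np.linalg.inv(k['mtx']).T*z[...,None]-k['t'])@k['R']
d=np.hypot(P[...,0]-C[0],P[...,1]-C[1])
for n,a,b,h in(('disc',.022,.045,.022),('rim',.067,.075,.014),('table',.088,.1,0),('hub',0,.009,.054)):
  m=(d>a)&(d<b)&(abs(P[...,2]-h)<.006); Q=P[m]; c=np.linalg.lstsq(np.c_[Q[:,:2]-C,np.ones(len(Q))],Q[:,2],rcond=None)[0]; print(n,m.sum(),np.median(Q[:,2]).round(4),c.round(4))
"
```

```text
disc 1886 0.0234 [-0.0011 -0.0007  0.0234]
rim 1389 0.0152 [0.0002 0.001  0.0152]
table 2706 0.0014 [-0.0006  0.001   0.0014]
hub 108 0.0553 [-0.0642  0.0158  0.0553]
```

The depth reads about 1.3 mm high everywhere. The disc is 8.2 mm above the rim where 8 mm is exact, and it is level, so it's seated.

```bash
python3 -c "
from bench import robot
print(robot.close_job())"
```

```text
the job is handed in; nothing more can be done
None
```

The carousel is keyed and seated level on the base. The vial, weight and petri dish look unmoved in the images, the arm is clear, and the job is handed in; no verdict came back.

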